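# Fill and hang the glue pail

### The arm

A 7-joint arm with a two-finger parallel gripper is mounted at the origin on the work surface. World frame = base frame: x ahead of the robot, y to its left, z up, the work surface at z = 0. Lengths are in m, angles in rad, forces in N, time in s.
With the tool pointing down it reaches from about 0.4 to 0.85 m from the base axis. Payload 10.4 kg.
Tool frame: the origin (TCP) lies between the finger pads; the fingertips stand r.nose_length ahead of it and the grasp point (between the pads) lies 6 mm ahead of it (r.nose_length is the distance from the TCP to the fingertips, in m); z points along the fingers, x is the direction in which the jaws open and shut, and the axes are right-handed (so a half turn about z gives the same grasp; the last joint's range is limited). The gripper opens to 87 mm and grips with 3 to 60 N. Pads are 19 mm wide; open, the fingers measure 117 mm over their backs; the gripper's body (75 mm by 190 mm) begins 51 mm behind the grasp point.
Start: joints at [1.144, 0.332, -0.065, 1.46, 0.022, 1.35, -0.088], TCP at [0.246, -0.575, 0.248] pointing down, gripper open.
Joint ranges: [-2.6, 2.6], [-0.5, 2.12], [-1.47, 1.34], [0.16, 2.42], [-1.27, 4.41], [0.06, 2.06], [-2.6, 2.6]. Speed limits (rad/s): [2.22, 2.22, 2.79, 2.79, 3.14, 3.14, 3.14].

### API

Orientations are given as a unit quaternion [x, y, z, w].
In Python, from bench import r gives the robot as it stands. The module is installed in compiled form; this text tells all that it offers.
- The arm moves only by the shell command python3 -m creep 'ROWS' [OPENING] [FORCE]. ROWS is JSON, a list of rows, each an object of numbers: "x", "y", "z": the shift along the world's x, y, z in m; "spin": the turn about the world's z in degrees. In form: [{"x": .., "y": .., "z": .., "spin": ..}, ...]. A call has 1 to 12 rows; each row is the pose to reach, as a shift and turn from the pose commanded when the call began; what a row does not reach only later rows make up. A row lasts 1/8 s, in which the tool goes at most 62.5 mm and 10.7 degrees, less where a joint would pass 70% of its speed; a pose out of reach is approached as far as the arm can. A call with a gripper value outside its range is refused whole. OPENING is the finger opening in m, from 0 to 0.087, set as the call begins (- or left out, the last holds). The fingers move at their own pace and stop on an object; FORCE is the grip in N (left out, the last holds). Time passes only in rows, so rows that repeat a pose let the fingers close. It gives the time, the measured TCP pose, the force and the opening at its end, in the units of the state.
- r.read_state(): the state, without advancing time (a new reading comes with each control period).
- r.camera(name): name is "scene" or "top" or "wrist"; returns a dict with "pixels" (384x512x3 uint8, blue, green, red), "z_map" (384x512 float32, m along the optical axis (not along the pixel's ray), 0 where there is no reading), "K" (3x3 intrinsics, pixels), "R" (3x3) and "t" (3): a world point X has camera coordinates R X + t. Camera axes: x right, y down, z forward; pixel columns grow to the right and rows downward; lengths in m; the calibration is good to about 2 mm. A picture is of the moment at which its call begins.
- r.close_job(): hands the job in, once; it reports no verdict.
The state is a dict: "time": time; "joint_positions": joint angles; "joint_vel": joint speeds; "joint_torque": joint torques, N m; "ee_pos": TCP position; "eef_rot": TCP orientation; "ft_force": force on the tool from outside, world axes, zero at the start; "torque": the same for the moment, N m; "width": finger opening in m.
Only numpy, scipy, OpenCV 4.12 (cv2) and the standard library are available. Lean on these libraries where they do the work, as an engineer would, in place of code of your own. Each camera call takes 0.05 s, during which the arm holds its last target. There are 200 camera calls.

### The job

Tidy the desk: put three of the five glue sticks into the little pail and leave the other two standing on the desk. Then, with the pail still standing, swing its handle up from flat to upright, and hang the pail by that handle on the hook on the side of the bookcase, hanging straight and (but for a slight sway) still with the three sticks in it. Don't tip the pail over on the way or disturb the flask, the mug and the pencil tin.

Things in the scene. Friction and masses are not known exactly. Their poses are not given: they have to be found in the camera images.
- glue1_mid (a point): Centre (half-way up) of one of five identical glue sticks: upright plastic cylinder 26 mm in diameter and 96 mm tall, about 35 g, standing loose on the desk with its z axis up (centre 48 mm above the desk).
- glue2_mid (a point): Centre (half-way up) of one of five identical glue sticks: upright plastic cylinder 26 mm in diameter and 96 mm tall, about 35 g, standing loose on the desk with its z axis up (centre 48 mm above the desk).
- glue3_mid (a point): Centre (half-way up) of one of five identical glue sticks: upright plastic cylinder 26 mm in diameter and 96 mm tall, about 35 g, standing loose on the desk with its z axis up (centre 48 mm above the desk).
- glue4_mid (a point): Centre (half-way up) of one of five identical glue sticks: upright plastic cylinder 26 mm in diameter and 96 mm tall, about 35 g, standing loose on the desk with its z axis up (centre 48 mm above the desk).
- glue5_mid (a point): Centre (half-way up) of one of five identical glue sticks: upright plastic cylinder 26 mm in diameter and 96 mm tall, about 35 g, standing loose on the desk with its z axis up (centre 48 mm above the desk).
- pail: Small white steel pail, round, open at the top, 105 mm tall, outside diameter 112 mm at the bottom, 134 mm at the rim, wall 3 mm, floor 4 mm, about 0.4 kg, standing loose. Origin at the centre of its underside, z up. Its swing handle (bail) hinges on an axis along the pail's y, 97 mm above the underside, pivots at y = +74 and -74 mm.
- pail_mid (a point): Point on the pail's centre line half-way up, 52.5 mm above its underside; axes as the pail's.
- bail (a joint): Angle of the pail's swing handle about the pail's +y axis, rad: 0 = lying flat out to the pail's -x side, level with the hinge axis; 1.57 = upright; 3.14 = flat to the +x side (end stops at 0 and 3.14). Starts within 0 to 0.1. Light pivot friction (about 0.03 N m) holds it wherever it is left; the handle weighs about 30 g.
- bail_crown (a point): Middle of the handle's crown, 108 mm from the hinge axis, on the centre line of its grip: a black plastic tube 12 mm thick and 84 mm long that turns easily on its 5 mm steel wire, parallel to the pail's y. It reaches 42 mm to either side of this point: hold it beside the middle and leave the middle free for the hook. Flat: 97 mm above the desk, 35 mm clear of the rim. Upright: 205 mm above the pail's underside.
- hook_seat (a point): Where the handle should rest: top of the lowest part of the fixed steel hook, 254 mm above the desk. y is level and points out from the bookcase's panel along the hook, x along the panel, z up. The seat is flat from y = -8 to +8 mm. Seated, the centre of the handle's bar is 4 mm above this point, lying along x across the hook.
- hook: The steel hook, 8 mm round bar lying in its y-z plane, on a 30 x 56 mm plate. Origin on the panel's face, 80 mm behind the seat; same axes as the seat. The bar leaves the panel with its top 12 mm above the seat, dips to the seat at y = 80 mm and turns up to a tip at y = 104 mm, 30 mm above the seat.
- bookcase: Low dark wooden bookcase, fixed: 220 mm along x, 300 mm along y, 290 mm tall; books lying on top reach 340 mm (from 65 mm inside the panel). Origin at the centre of its underside. The hook is in the middle of the end panel at its +y side.
- thermos: Bystander: steel vacuum flask, 68 mm across, 200 mm tall, standing. Origin at the centre of its underside.
- mug: Bystander: white mug, 80 mm across, 90 mm tall, handle to its +y. Origin at the centre of its underside.
- tin: Bystander: flat red pencil tin, 88 x 153 x 35 mm, lying. Origin at the centre of its underside.
There are look-alikes about, which are no part of the job. Leave any green or yellow look-alike of the part that bears glue2_mid alone.

How it is judged:
On the way, in this order (a step that is already met when the one before it is completed fails the run):
1. exactly three glue sticks are in the pail, which stands on the desk, the other two standing on the desk ((distance between each of glue1_mid, glue2_mid, glue3_mid and pail_mid below 0.06 m or distance between each of glue1_mid, glue2_mid, glue4_mid and pail_mid below 0.06 m or distance between each of glue1_mid, glue2_mid, glue5_mid and pail_mid below 0.06 m or distance between each of glue1_mid, glue3_mid, glue4_mid and pail_mid below 0.06 m or distance between each of glue1_mid, glue3_mid, glue5_mid and pail_mid below 0.06 m or distance between each of glue1_mid, glue4_mid, glue5_mid and pail_mid below 0.06 m or distance between each of glue2_mid, glue3_mid, glue4_mid and pail_mid below 0.06 m or distance between each of glue2_mid, glue3_mid, glue5_mid and pail_mid below 0.06 m or distance between each of glue2_mid, glue4_mid, glue5_mid and pail_mid below 0.06 m or distance between each of glue3_mid, glue4_mid, glue5_mid and pail_mid below 0.06 m) and (((distance between glue1_mid and pail_mid above 0.09 m and angle between glue1_mid's own z axis and vertical below 0.15 rad) and (distance between glue2_mid and pail_mid above 0.09 m and angle between glue2_mid's own z axis and vertical below 0.15 rad)) or ((distance between glue1_mid and pail_mid above 0.09 m and angle between glue1_mid's own z axis and vertical below 0.15 rad) and (distance between glue3_mid and pail_mid above 0.09 m and angle between glue3_mid's own z axis and vertical below 0.15 rad)) or ((distance between glue1_mid and pail_mid above 0.09 m and angle between glue1_mid's own z axis and vertical below 0.15 rad) and (distance between glue4_mid and pail_mid above 0.09 m and angle between glue4_mid's own z axis and vertical below 0.15 rad)) or ((distance between glue1_mid and pail_mid above 0.09 m and angle between glue1_mid's own z axis and vertical below 0.15 rad) and (distance between glue5_mid and pail_mid above 0.09 m and angle between glue5_mid's own z axis and vertical below 0.15 rad)) or ((distance between glue2_mid and pail_mid above 0.09 m and angle between glue2_mid's own z axis and vertical below 0.15 rad) and (distance between glue3_mid and pail_mid above 0.09 m and angle between glue3_mid's own z axis and vertical below 0.15 rad)) or ((distance between glue2_mid and pail_mid above 0.09 m and angle between glue2_mid's own z axis and vertical below 0.15 rad) and (distance between glue4_mid and pail_mid above 0.09 m and angle between glue4_mid's own z axis and vertical below 0.15 rad)) or ((distance between glue2_mid and pail_mid above 0.09 m and angle between glue2_mid's own z axis and vertical below 0.15 rad) and (distance between glue5_mid and pail_mid above 0.09 m and angle between glue5_mid's own z axis and vertical below 0.15 rad)) or ((distance between glue3_mid and pail_mid above 0.09 m and angle between glue3_mid's own z axis and vertical below 0.15 rad) and (distance between glue4_mid and pail_mid above 0.09 m and angle between glue4_mid's own z axis and vertical below 0.15 rad)) or ((distance between glue3_mid and pail_mid above 0.09 m and angle between glue3_mid's own z axis and vertical below 0.15 rad) and (distance between glue5_mid and pail_mid above 0.09 m and angle between glue5_mid's own z axis and vertical below 0.15 rad)) or ((distance between glue4_mid and pail_mid above 0.09 m and angle between glue4_mid's own z axis and vertical below 0.15 rad) and (distance between glue5_mid and pail_mid above 0.09 m and angle between glue5_mid's own z axis and vertical below 0.15 rad))) and height (world z) of pail below 0.012 m and angle between pail's own z axis and vertical below 0.15 rad), for 0.2 s.
2. the handle is swung up to upright (within about 20 degrees) while the pail still stands on the desk (value of joint bail between 1.22 and 1.92 rad and height (world z) of pail below 0.012 m and angle between pail's own z axis and vertical below 0.15 rad), for 0.1 s.
At the end, for the whole second after the job is handed in: The pail hangs still (under 0.1 m/s), off the desk, upright within 15 degrees, the handle's crown resting on the hook between panel and tip, its middle within 40 mm sideways and 22 mm above the seat. Exactly three sticks are in the pail; the other two stand on the desk ((distance between each of glue1_mid, glue2_mid, glue3_mid and pail_mid below 0.06 m or distance between each of glue1_mid, glue2_mid, glue4_mid and pail_mid below 0.06 m or distance between each of glue1_mid, glue2_mid, glue5_mid and pail_mid below 0.06 m or distance between each of glue1_mid, glue3_mid, glue4_mid and pail_mid below 0.06 m or distance between each of glue1_mid, glue3_mid, glue5_mid and pail_mid below 0.06 m or distance between each of glue1_mid, glue4_mid, glue5_mid and pail_mid below 0.06 m or distance between each of glue2_mid, glue3_mid, glue4_mid and pail_mid below 0.06 m or distance between each of glue2_mid, glue3_mid, glue5_mid and pail_mid below 0.06 m or distance between each of glue2_mid, glue4_mid, glue5_mid and pail_mid below 0.06 m or distance between each of glue3_mid, glue4_mid, glue5_mid and pail_mid below 0.06 m) and (((distance between glue1_mid and pail_mid above 0.09 m and angle between glue1_mid's own z axis and vertical below 0.15 rad) and (distance between glue2_mid and pail_mid above 0.09 m and angle between glue2_mid's own z axis and vertical below 0.15 rad)) or ((distance between glue1_mid and pail_mid above 0.09 m and angle between glue1_mid's own z axis and vertical below 0.15 rad) and (distance between glue3_mid and pail_mid above 0.09 m and angle between glue3_mid's own z axis and vertical below 0.15 rad)) or ((distance between glue1_mid and pail_mid above 0.09 m and angle between glue1_mid's own z axis and vertical below 0.15 rad) and (distance between glue4_mid and pail_mid above 0.09 m and angle between glue4_mid's own z axis and vertical below 0.15 rad)) or ((distance between glue1_mid and pail_mid above 0.09 m and angle between glue1_mid's own z axis and vertical below 0.15 rad) and (distance between glue5_mid and pail_mid above 0.09 m and angle between glue5_mid's own z axis and vertical below 0.15 rad)) or ((distance between glue2_mid and pail_mid above 0.09 m and angle between glue2_mid's own z axis and vertical below 0.15 rad) and (distance between glue3_mid and pail_mid above 0.09 m and angle between glue3_mid's own z axis and vertical below 0.15 rad)) or ((distance between glue2_mid and pail_mid above 0.09 m and angle between glue2_mid's own z axis and vertical below 0.15 rad) and (distance between glue4_mid and pail_mid above 0.09 m and angle between glue4_mid's own z axis and vertical below 0.15 rad)) or ((distance between glue2_mid and pail_mid above 0.09 m and angle between glue2_mid's own z axis and vertical below 0.15 rad) and (distance between glue5_mid and pail_mid above 0.09 m and angle between glue5_mid's own z axis and vertical below 0.15 rad)) or ((distance between glue3_mid and pail_mid above 0.09 m and angle between glue3_mid's own z axis and vertical below 0.15 rad) and (distance between glue4_mid and pail_mid above 0.09 m and angle between glue4_mid's own z axis and vertical below 0.15 rad)) or ((distance between glue3_mid and pail_mid above 0.09 m and angle between glue3_mid's own z axis and vertical below 0.15 rad) and (distance between glue5_mid and pail_mid above 0.09 m and angle between glue5_mid's own z axis and vertical below 0.15 rad)) or ((distance between glue4_mid and pail_mid above 0.09 m and angle between glue4_mid's own z axis and vertical below 0.15 rad) and (distance between glue5_mid and pail_mid above 0.09 m and angle between glue5_mid's own z axis and vertical below 0.15 rad))) and x of bail_crown in the frame of hook_seat between -0.04 and 0.04 m and y of bail_crown in the frame of hook_seat between -0.06 and 0.02 m and z of bail_crown in the frame of hook_seat between -0.001 and 0.022 m and height (world z) of pail above 0.02 m and angle between pail's own z axis and vertical below 0.26 rad and linear speed of pail below 0.1 m/s and angular speed of pail below 0.6 rad/s); the robot touches nothing.
It fails at once if the pail is tipped by more than 40 degrees (angle between pail's own z axis and vertical above 0.7 rad).
It fails at once if the mug is moved more than 30 mm (distance of mug from where it was at the start of the episode above 0.03 m).
It fails at once if the pencil tin is moved more than 30 mm (distance of tin from where it was at the start of the episode above 0.03 m).
It fails at once if the flask is moved more than 30 mm (distance of thermos from where it was at the start of the episode above 0.03 m).
It also fails if it takes over 72 s, if anything falls off the work surface, if the arm or the gripper's body presses on something with over 40 N, if the wrist force passes 120 N, or if a joint passes its speed limit or range.

## Working session

There is one attempt and no reset: what is moved stays moved. The work goes in short steps, Python scripts to look and compute and a shell command to move; the robot and the scene stay as the last step left them, time stands still between calls to the robot, and variables do not carry over. Pictures are saved under pics/ and viewed, about 8 in all and at most 12, crops included, and the job is handed in when it is done.

```bash
mkdir -p pics; cat > h.py <<'E'
import numpy as np, cv2
from bench import r
def cloud(c):
    z=c["z_map"]; K=c["K"]; v,u=np.mgrid[:z.shape[0],:z.shape[1]]
    p=np.stack([(u-K[0,2])/K[0,0]*z,(v-K[1,2])/K[1,1]*z,z],-1)
    P=(p-c["t"])@c["R"]; P[z==0]=np.nan; return P
def ray(c,u,v,h):
    d=c["R"].T@np.linalg.inv(c["K"])@np.array([u,v,1.]); o=-c["R"].T@c["t"]
    return o+d*(h-o[2])/d[2]
E
python3 - <<'E'
from h import *
for n in("scene","top"):
    c=r.camera(n); cv2.imwrite(f"pics/{n}1.png",c["pixels"]); np.savez(f"{n}1.npz",**c)
    print(n,c["K"][0,0],-c["R"].T@c["t"])
print(r.read_state(), r.nose_length)
E
```

```text
scene 431.259012943933 [0.97757559 0.78139096 0.90824257]
top 377.4956738148977 [ 0.43955842 -0.00869188  1.41549383]
{'time': 0.1, 'joint_positions': array([ 1.14439907,  0.33281641, -0.06468079,  1.46087398,  0.02162015,
        1.34990458, -0.08848545]), 'joint_vel': array([ 1.96626551e-05, -6.93444471e-04,  1.03445097e-03, -2.57846352e-03,
        1.58280516e-04, -8.60613226e-04, -1.15296267e-03]), 'joint_torque': array([ 1.91644358e-03, -6.24548435e+01,  2.50402669e-02, -3.90715420e+01,
       -6.14436949e-02,  3.66171263e-02,  5.52356198e-05]), 'ee_pos': array([ 0.24542461, -0.57444534,  0.24682066]), 'eef_rot': array([ 8.34545142e-01, -5.50939180e-01, -5.67563583e-04, -3.23378675e-04]), 'ft_force': array([-0.8462488 ,  0.26427526, -0.03838438]), 'torque': array([0.05652004, 0.03970785, 0.0014948 ]), 'width': 0.087083282294711} 0.025
```

View pics/top1.png

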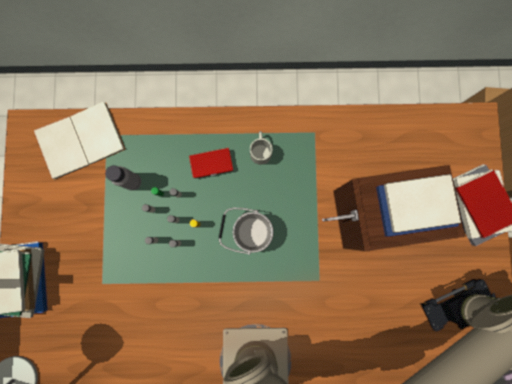

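View pics/scene1.png

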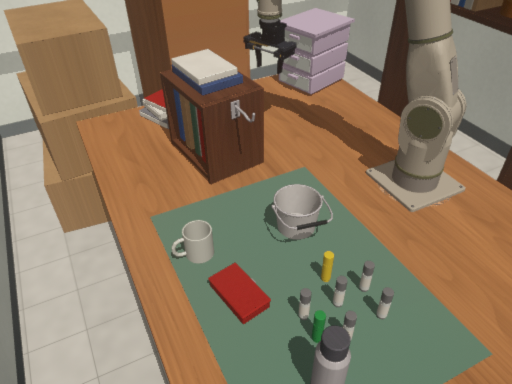

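The top view shows five grey-capped white sticks at about (174,192), (148,208), (172,219), (150,240) and (173,243). The green look-alike is at (157,190) and the yellow one at (194,224). The pail is at (253,232) with its black grip at (222,227), and the hook tip is at (327,219). The grey caps fit the description.

```bash
python3 - <<'E'
from h import *
c=dict(np.load("top1.npz")); s=dict(np.load("scene1.npz"))
P=cloud(c); img=c["pixels"]; hsv=cv2.cvtColor(img,cv2.COLOR_BGR2HSV)
print("desk z",np.nanmedian(P[265:275,120:300,2]))
m=((P[...,2]>.085)&(P[...,2]<.11)).astype(np.uint8); m[:,:130]=0;m[:,330:]=0; m[:150]=0;m[300:]=0
n,l,st,ce=cv2.connectedComponentsWithStats(m)
for i in range(1,n):
    if st[i,4]>8:
        k=l==i; print(ce[i].round(1),st[i],P[k].mean(0).round(4),hsv[k].mean(0).round(0))
# pail rim
k=(P[...,2]>.1)&(P[...,2]<.112)&m.astype(bool); k[:,:232]=0
pp=np.argwhere(k)[:,::-1].astype(np.float32); pts=P[k]
A=np.c_[2*pts[:,:2],np.ones(len(pts))]; b=(pts[:,:2]**2).sum(1); q=np.linalg.lstsq(A,b,rcond=None)[0]
print("rim",q[:2],np.sqrt(q[2]+q[0]**2+q[1]**2),len(pts))
# grip black
k=(hsv[...,2]<55)&(P[...,2]>.07); k[:, :212]=0;k[:,232:]=0;k[:205]=0;k[250:]=0
uv=np.argwhere(k)[:,::-1].astype(np.float32); print("grip",len(uv),cv2.minAreaRect(uv)); 
g=P[k]; print(g.mean(0)); [print(ray(c,*e,.1)) for e in (uv[uv[:,1].argmin()],uv[uv[:,1].argmax()],uv.mean(0))]
# hook
k=(P[...,2]>.235)&(P[...,2]<.30); k[:,:318]=0;k[:,362:]=0;k[:205]=0;k[230:]=0
for v,u in np.argwhere(k&(hsv[...,1]<90))[::3]: print(u,v,P[v,u].round(3),end=';')
# bookcase side lying: top edges
for (u,v) in [(334,186),(450,167),(345,250)]: print("bc",ray(c,u,v,.29))
C=cv2.resize(img[165:260,130:280],None,fx=4,fy=4,interpolation=cv2.INTER_CUBIC)
D=cv2.resize(img[190:250,315:390],None,fx=4,fy=4,interpolation=cv2.INTER_CUBIC)
o=np.zeros((C.shape[0]+D.shape[0],600,3),np.uint8);o[:C.shape[0],:C.shape[1]]=C;o[C.shape[0]:,:D.shape[1]]=D
cv2.imwrite("pics/crop1.png",o)
E
```

```text
desk z 0.0015624212110826844
[260.2 156.3] [250 150  22  11  42] [ 0.7275 -0.0281  0.0905] [ 30.  31. 151.]
[131.8 178.9] [130 171   5  15  30] [0.6512 0.427  0.0961] [18. 19. 59.]
[154.2 190.9] [151 188   8   7  44] [0.6074 0.3471 0.0962] [ 66. 153. 141.]
[172.8 191.8] [169 189   8   7  45] [0.6031 0.2814 0.0966] [ 27.  19. 110.]
[145. 208.] [141 205   9   7  47] [0.5474 0.3785 0.0961] [ 29.  22. 121.]
[248.7 232. ] [219 208  54  47 367] [0.4588 0.0157 0.1029] [ 29.  21. 141.]
[170.4 218.8] [167 215   8   8  47] [0.5084 0.2893 0.0955] [ 29.  21. 119.]
[192.9 223.3] [190 220   7   8  43] [0.4917 0.2102 0.0963] [ 26. 204. 213.]
[148.  240.1] [144 237   9   7  46] [0.4355 0.3659 0.0963] [ 28.  20. 122.]
[172.3 243.6] [169 240   8   8  47] [0.4223 0.2814 0.0965] [ 28.  20. 119.]
rim [0.46219443 0.00992259] 0.07016975715884606 262
grip 35 ((221.82400512695312, 226.46798706054688), (1.609969139099121, 21.376813888549805), 10.304845809936523)
[0.48001221 0.10783423 0.11311176]
[0.51539629 0.10478751 0.1       ]
[0.44274781 0.11550657 0.1       ]
[0.48038347 0.1090151  0.1       ]
354 209 [
[... 898 characters left out ...]
.496 -0.244  0.254];335 218 [ 0.495 -0.252  0.259];338 218 [ 0.495 -0.261  0.258];341 218 [ 0.495 -0.269  0.266];344 218 [ 0.495 -0.279  0.262];354 218 [ 0.495 -0.31   0.258];357 218 [ 0.493 -0.313  0.281];323 219 [ 0.492 -0.21   0.285];326 219 [ 0.493 -0.224  0.258];329 219 [ 0.493 -0.233  0.258];332 219 [ 0.493 -0.243  0.258];335 219 [ 0.492 -0.252  0.256];338 219 [ 0.492 -0.26   0.262];355 219 [ 0.491 -0.31   0.269];358 219 [ 0.49  -0.315  0.285];324 220 [ 0.489 -0.214  0.28 ];327 220 [ 0.49  -0.228  0.253];330 220 [ 0.49  -0.238  0.251];355 220 [ 0.488 -0.311  0.265];bc [ 0.59007296 -0.24576312  0.29      ]
bc [ 0.64307277 -0.59805983  0.29      ]
bc [ 0.39911985 -0.27127908  0.29      ]
```

View pics/crop1.png

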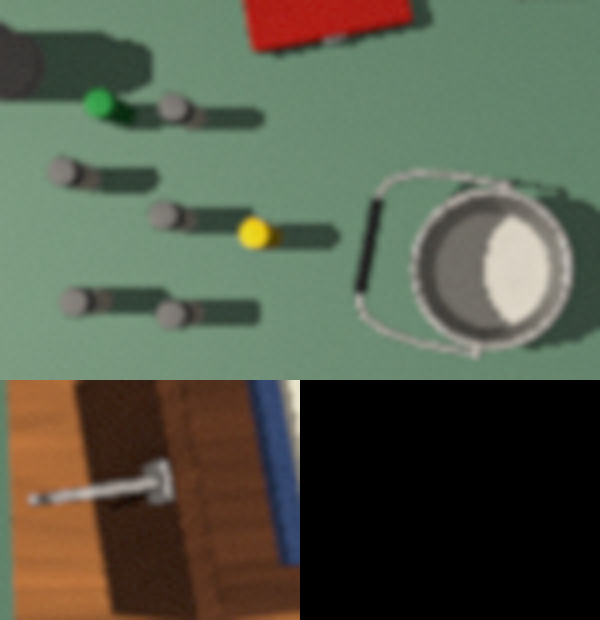

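The crop confirms the five grey caps at crop pixels (173,107), (66,172), (166,215), (77,301) and (173,314). The green (99,103) and yellow (254,233) look-alikes stand apart. I'll use the three nearest sticks: E (.422,.281), C (.508,.289) and D (.436,.366).

```bash
python3 -m creep '[{"z":0.06},{"z":0.12},{"z":0.16,"y":0.02},{"x":0.04,"y":0.06,"z":0.16},{"x":0.075,"y":0.11,"z":0.16},{"x":0.11,"y":0.16,"z":0.16},{"x":0.145,"y":0.21,"z":0.16},{"x":0.18,"y":0.26,"z":0.16},{"x":0.2,"y":0.315,"z":0.16},{"x":0.2,"y":0.375,"z":0.16},{"x":0.2,"y":0.435,"z":0.14},{"x":0.2,"y":0.495,"z":0.12}]' 0.055 10
python3 -m creep '[{"x":0,"y":0.055},{"x":-0.005,"y":0.11},{"x":-0.015,"y":0.165},{"x":-0.02,"y":0.22},{"x":-0.02,"y":0.26},{"x":-0.02,"y":0.28},{"x":-0.02,"y":0.28}]'
python3 - <<'E'
from h import *
t=dict(np.load("top1.npz")); s=dict(np.load("scene1.npz"))
print("pail ctr ray",ray(t,253,232.75,.105),ray(t,252.6,232.5,.105))
c=r.camera("wrist"); np.savez("w1.npz",**c); cv2.imwrite("pics/w1.png",c["pixels"])
P=cloud(c); m=((P[...,2]>.088)&(P[...,2]<.105)).astype(np.uint8)
n,l,st,ce=cv2.connectedComponentsWithStats(m)
for i in range(1,n):
    if st[i,4]>60: k=l==i; print(ce[i].round(1),st[i],P[k].mean(0).round(4), ray(c,*ce[i],.096).round(4))
q=r.read_state(); print(q["ee_pos"],q["joint_positions"])
E
```

```text
pail ctr ray [0.45578628 0.00092905 0.105     ] [0.45666506 0.00230009 0.105     ]
[382.1  14.4] [373   0  25  24 245] [ 0.4362 -0.6136  0.0967] [ 0.4365 -0.6138  0.096 ]
[ 0.24550289 -0.57449908  0.24694957] [ 1.14437505  0.33273935 -0.0647266   1.46070501  0.02160896  1.34988241
 -0.08851506]invalid input at $[0]: expected keys x, y, z, spin
invalid input at $[0]: expected keys x, y, z, spin
```

View pics/w1.png

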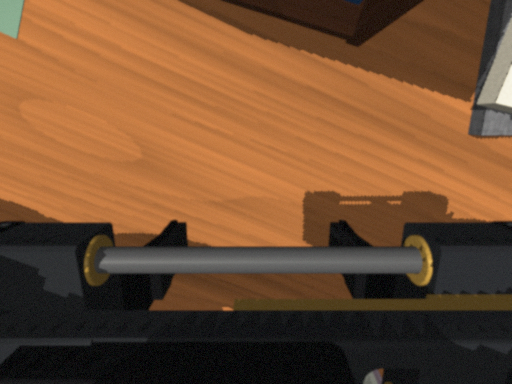

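The arm hasn't moved: both calls were refused because every row must carry all four keys. The wrist image shows only bare desk from the start pose, with the finger bar at row 260.

```bash
python3 -m creep '[{"x":0,"y":0,"z":0.06,"spin":0},{"x":0,"y":0,"z":0.12,"spin":0},{"x":0,"y":0.02,"z":0.16,"spin":0},{"x":0.04,"y":0.06,"z":0.16,"spin":0},{"x":0.075,"y":0.11,"z":0.16,"spin":0},{"x":0.11,"y":0.16,"z":0.16,"spin":0},{"x":0.145,"y":0.21,"z":0.16,"spin":0},{"x":0.18,"y":0.26,"z":0.16,"spin":0},{"x":0.2,"y":0.315,"z":0.16,"spin":0},{"x":0.2,"y":0.375,"z":0.16,"spin":0},{"x":0.2,"y":0.435,"z":0.14,"spin":0},{"x":0.2,"y":0.495,"z":0.12,"spin":0}]' 0.055 10
python3 -m creep '[{"x":0,"y":0.055,"z":0,"spin":0},{"x":-0.005,"y":0.11,"z":0,"spin":0},{"x":-0.015,"y":0.165,"z":0,"spin":0},{"x":-0.02,"y":0.22,"z":0,"spin":0},{"x":-0.02,"y":0.26,"z":0,"spin":0},{"x":-0.02,"y":0.28,"z":0,"spin":0},{"x":-0.02,"y":0.28,"z":0,"spin":0}]'
cat > look.py <<'E'
from h import *
import sys
c=r.camera("wrist"); np.savez(f"{sys.argv[1]}.npz",**c); cv2.imwrite(f"pics/{sys.argv[1]}.png",c["pixels"])
P=cloud(c); m=((P[...,2]>.088)&(P[...,2]<.105)).astype(np.uint8)
n,l,st,ce=cv2.connectedComponentsWithStats(m)
for i in range(1,n):
    if st[i,4]>60: k=l==i; print(ce[i].round(1),st[i],P[k].mean(0).round(4), ray(c,*ce[i],.096).round(4),c["pixels"][k].mean(0).round())
q=r.read_state(); print(q["time"],q["ee_pos"],q["joint_positions"])
E
python3 look.py w2
```

```text
time: 1.65
ee_pos: [0.4453, -0.0792, 0.3675]
eef_rot: [0.835, -0.551, 0.0, 0.0]
ft_force: [1.4, 0.9, 0.3]
width: 0.0548
time: 2.52
ee_pos: [0.4251, 0.2001, 0.3679]
eef_rot: [0.835, -0.55, -0.0, 0.0]
ft_force: [0.6, -0.6, 0.3]
width: 0.0546
[499.5  20.1] [493   0  19  37 159] [ 0.7263 -0.0116  0.0895] [ 0.7227 -0.0078  0.096 ] [171. 192. 194.]
[255.6  14.1] [246   3  20  24 377] [0.6058 0.281  0.0953] [0.6057 0.2809 0.096 ] [117. 123. 125.]
[169.7  25. ] [160  14  21  23 378] [0.5507 0.3773 0.0952] [0.5506 0.3771 0.096 ] [125. 132. 134.]
[222.9  83.8] [214  74  19  20 303] [0.5118 0.2886 0.0956] [0.5118 0.2886 0.096 ] [125. 131. 133.]
[152.1 112.8] [143 104  20  19 297] [0.4379 0.3648 0.0952] [0.438  0.3645 0.096 ] [124. 130. 132.]
[271.  119.7] [262 111  19  19 270] [0.4947 0.21   0.0957] [0.4947 0.21   0.096 ] [ 39. 213. 236.]
[407.8 145.3] [383 130  45  31 198] [0.5389 0.0198 0.1016] [0.5396 0.0171 0.096 ] [152. 161. 163.]
[205.7 145.3] [197 137  18  18 265] [0.4256 0.281  0.0955] [0.4257 0.2809 0.096 ] [118. 125. 126.]
[426.  191.5] [399 156  39  66 551] [ 0.4913 -0.0426  0.0971] [ 0.4917 -0.0431  0.096 ] [ 98. 105. 109.]
[353.4 176.2] [344 159  27  38  68] [0.4692 0.0667 0.0957] [0.4694 0.0668 0.096 ] [122. 128. 133.]
[337.5 222.6] [319 208  36  28 128] [0.3973 0.0571 0.1022] [0.3959 0.0547 0.096 ] [86. 93. 91.]
2.575 [0.42549553 0.19873394 0.36781947] [ 0.33438345 -0.01662139 -0.84156169  1.60703586 -0.01254788  1.54617469
 -1.67280972]
```

```bash
python3 -m creep '[{"x":0,"y":0.04,"z":-0.04,"spin":0},{"x":0,"y":0.081,"z":-0.08,"spin":0},{"x":-0.001,"y":0.081,"z":-0.13,"spin":0},{"x":-0.001,"y":0.081,"z":-0.18,"spin":0},{"x":-0.001,"y":0.081,"z":-0.22,"spin":0},{"x":-0.001,"y":0.081,"z":-0.25,"spin":0},{"x":-0.001,"y":0.081,"z":-0.275,"spin":0},{"x":-0.001,"y":0.081,"z":-0.288,"spin":0},{"x":-0.001,"y":0.081,"z":-0.288,"spin":0}]'
python3 -m creep '[{"x":0,"y":0,"z":0,"spin":0},{"x":0,"y":0,"z":0,"spin":0},{"x":0,"y":0,"z":0,"spin":0},{"x":0,"y":0,"z":0.03,"spin":0},{"x":0,"y":-0.01,"z":0.08,"spin":0},{"x":0,"y":-0.05,"z":0.13,"spin":0}]' 0.015 15
python3 look.py w3
```

```text
time: 3.7
ee_pos: [0.4247, 0.2789, 0.0796]
eef_rot: [0.834, -0.551, -0.0, 0.001]
ft_force: [0.4, 0.0, -0.0]
width: 0.0546
time: 4.45
ee_pos: [0.424, 0.232, 0.2105]
eef_rot: [0.836, -0.549, -0.001, -0.001]
ft_force: [1.2, -1.4, 0.5]
width: 0.0259
[236.9  77.6] [222  61  31  34 807] [0.5116 0.2887 0.0956] [0.5116 0.2887 0.096 ] [133. 140. 142.]
[123.  124.1] [107 110  33  30 778] [0.4381 0.3646 0.0952] [0.4383 0.3643 0.096 ] [130. 136. 139.]
[312.9 135.2] [298 121  30  30 702] [0.4946 0.2104 0.0956] [0.4947 0.2105 0.096 ] [ 32. 221. 242.]
[504.6 157.9] [494 152  18  13  73] [0.5426 0.0529 0.1038] [0.5443 0.0463 0.096 ] [148. 156. 159.]
[450.  212.5] [422 188  80  57 635] [0.4816 0.0619 0.0954] [0.482  0.0622 0.096 ] [88. 94. 97.]
[453.5 304.2] [437 295  33  15 188] [0.3995 0.0033 0.0954] [0.3997 0.004  0.096 ] [ 93.  99. 102.]
4.5 [0.42701056 0.22758776 0.21597834] [ 0.31118741  0.11990545 -0.94040264  1.83078999  0.10619778  1.23630668
 -1.82891951]
```

```bash
python3 -m creep '[{"x":0,"y":-0.05,"z":0.02,"spin":0},{"x":0.0,"y":-0.09,"z":0.04,"spin":0},{"x":0.0,"y":-0.11,"z":0.05,"spin":0},{"x":0,"y":-0.11,"z":0.05,"spin":0},{"x":0,"y":-0.11,"z":0.05,"spin":0}]'
python3 look.py w4
python3 - <<'E'
from h import *
def fit(x):
    A=np.c_[2*x,np.ones(len(x))]; q=np.linalg.lstsq(A,(x**2).sum(1),rcond=None)[0]; return q[:2],np.sqrt(q[2]+q[0]**2+q[1]**2)
for f in("top1","w4"):
    c=dict(np.load(f+".npz")); P=cloud(c)
    d=np.hypot(P[...,0]-.46,P[...,1]-.004)
    k=(P[...,2]>.1)&(P[...,2]<.112)&(d<.078)&(d>.05); x=P[k][:,:2]
    for _ in range(4):
        o,R=fit(x); e=abs(np.hypot(*(x-o).T)-R); x=x[e<max(.004,e.mean())]
    print(f,o,R,len(x))
E
```

```text
time: 5.12
ee_pos: [0.4243, 0.1217, 0.2586]
eef_rot: [0.835, -0.551, -0.0, 0.0]
ft_force: [0.1, -0.4, -0.2]
width: 0.0257
[133.5  36.3] [119  21  30  31 698] [0.5117 0.2874 0.0953] [0.5116 0.2871 0.096 ] [134. 141. 143.]
[37.3 78.6] [ 22  65  32  28 683] [0.438  0.3638 0.0949] [0.4382 0.3631 0.096 ] [122. 128. 130.]
[204.6  88.3] [192  75  27  28 563] [0.4946 0.209  0.0955] [0.4947 0.2089 0.096 ] [ 49. 224. 239.]
[394.9 122.9] [360 101  64  45 401] [0.539  0.0209 0.1018] [0.54   0.0187 0.096 ] [159. 168. 171.]
[420.2 187.5] [ 370  138   68   97 1128] [ 0.491  -0.0407  0.0974] [ 0.4917 -0.0411  0.096 ] [109. 117. 121.]
[303.  232.4] [296 226  14  13  68] [0.3965 0.0549 0.1022] [0.3946 0.053  0.096 ] [91. 97. 96.]
5.175 [0.42424065 0.12186573 0.25844142] [ 0.50304104 -0.0584762  -0.83838745  1.86121635 -0.0450982   1.32019001
 -1.48863853]
top1 [0.45840755 0.00452625] 0.0663456396875405 219
w4 [0.46138583 0.00405142] 0.06599624648639855 1781
```

View pics/w4.png

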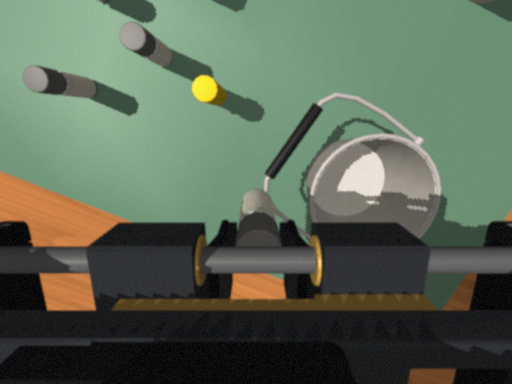

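The stick is held upright in the jaws at (257,210). The black grip runs from (268,175) to (318,108), and the pail is empty at (375,190). The pail centre fits to (.460,.004) in both views.

```bash
python3 -m creep '[{"x":0.006,"y":-0.05,"z":0,"spin":0},{"x":0.006,"y":-0.1,"z":0,"spin":0},{"x":0.006,"y":-0.13,"z":0,"spin":0},{"x":0.006,"y":-0.13,"z":-0.03,"spin":0},{"x":0.006,"y":-0.13,"z":-0.07,"spin":0},{"x":0.006,"y":-0.13,"z":-0.11,"spin":0},{"x":0.006,"y":-0.13,"z":-0.145,"spin":0},{"x":0.006,"y":-0.13,"z":-0.165,"spin":0},{"x":0.006,"y":-0.13,"z":-0.172,"spin":0},{"x":0.006,"y":-0.13,"z":-0.172,"spin":0}]'
python3 -m creep '[{"x":0,"y":0,"z":0,"spin":0},{"x":0,"y":0,"z":0,"spin":0},{"x":0,"y":0,"z":0.03,"spin":0},{"x":0,"y":0,"z":0.08,"spin":0},{"x":0,"y":0.02,"z":0.12,"spin":0},{"x":0.02,"y":0.07,"z":0.15,"spin":0},{"x":0.04,"y":0.13,"z":0.15,"spin":0},{"x":0.06,"y":0.19,"z":0.14,"spin":0},{"x":0.08,"y":0.25,"z":0.12,"spin":0},{"x":0.081,"y":0.296,"z":0.1,"spin":0},{"x":0.081,"y":0.297,"z":0.1,"spin":0}]' 0.036
python3 look.py w5
```

```text
time: 6.42
ee_pos: [0.4313, -0.0069, 0.0869]
eef_rot: [0.835, -0.55, -0.0, -0.001]
ft_force: [-0.2, 2.6, 4.2]
width: 0.0257
time: 7.8
ee_pos: [0.5088, 0.2923, 0.1844]
eef_rot: [0.836, -0.548, -0.002, 0.001]
ft_force: [0.6, -0.4, 0.4]
width: 0.0361
[245.1  54.1] [ 228   35   35   40 1081] [0.6106 0.3467 0.0956] [0.6106 0.3467 0.096 ] [ 83. 174.  61.]
[322.4  97.3] [305  80  35  36 974] [0.6065 0.282  0.0955] [0.6065 0.2821 0.096 ] [123. 129. 131.]
[177.7 113.7] [161  97  35  35 941] [0.5518 0.3778 0.0955] [0.5518 0.3777 0.096 ] [134. 141. 144.]
[262.8 202.4] [248 187  31  31 746] [0.5131 0.2896 0.0954] [0.5133 0.2897 0.096 ] [93. 97. 99.]
[442.2 373.6] [439 368   8  16  72] [0.4227 0.0563 0.0963] [0.4226 0.0559 0.096 ] [106. 113. 116.]
7.85 [0.51007622 0.28998709 0.18545402] [ 0.11083338  0.43207182 -0.89271098  1.60889895  0.34589148  1.27083725
 -2.00394517]
```

```bash
python3 -m creep '[{"x":0.001,"y":0,"z":0,"spin":0},{"x":0.001,"y":0,"z":-0.02,"spin":0},{"x":0.001,"y":0,"z":-0.05,"spin":0},{"x":0.001,"y":0,"z":-0.08,"spin":0},{"x":0.001,"y":0,"z":-0.1,"spin":0},{"x":0.001,"y":0,"z":-0.106,"spin":0},{"x":0.001,"y":0,"z":-0.106,"spin":0}]' 0.055
python3 -m creep '[{"x":0,"y":0,"z":0,"spin":0},{"x":0,"y":0,"z":0,"spin":0},{"x":0,"y":0,"z":0,"spin":0},{"x":0,"y":0,"z":0.03,"spin":0},{"x":0,"y":0,"z":0.08,"spin":0},{"x":-0.01,"y":-0.03,"z":0.13,"spin":0},{"x":-0.02,"y":-0.08,"z":0.17,"spin":0},{"x":-0.035,"y":-0.135,"z":0.175,"spin":0},{"x":-0.05,"y":-0.19,"z":0.175,"spin":0},{"x":-0.051,"y":-0.245,"z":0.175,"spin":0},{"x":-0.051,"y":-0.285,"z":0.175,"spin":0},{"x":-0.051,"y":-0.285,"z":0.175,"spin":0}]' 0.015
```

```text
time: 8.72
ee_pos: [0.5128, 0.2877, 0.0811]
eef_rot: [0.834, -0.551, 0.0, -0.0]
ft_force: [-0.9, -0.4, 0.3]
width: 0.0548
time: 10.22
ee_pos: [0.4614, -0.0004, 0.2559]
eef_rot: [0.833, -0.553, 0.0, 0.0]
ft_force: [-0.0, 0.5, -0.8]
width: 0.0257
```

```bash
python3 -m creep '[{"x":-0.001,"y":0.002,"z":-0.03,"spin":0},{"x":-0.001,"y":0.002,"z":-0.07,"spin":0},{"x":-0.001,"y":0.002,"z":-0.11,"spin":0},{"x":-0.001,"y":0.002,"z":-0.145,"spin":0},{"x":-0.001,"y":0.002,"z":-0.162,"spin":0},{"x":-0.001,"y":0.002,"z":-0.168,"spin":0},{"x":-0.001,"y":0.002,"z":-0.168,"spin":0}]'
python3 -m creep '[{"x":0,"y":0,"z":0,"spin":0},{"x":0,"y":0,"z":0,"spin":0},{"x":0,"y":0,"z":0.03,"spin":0},{"x":0,"y":0,"z":0.08,"spin":0},{"x":0,"y":0.03,"z":0.12,"spin":0},{"x":-0.01,"y":0.08,"z":0.15,"spin":0},{"x":-0.015,"y":0.14,"z":0.15,"spin":0},{"x":-0.02,"y":0.2,"z":0.14,"spin":0},{"x":-0.02,"y":0.26,"z":0.12,"spin":0},{"x":-0.022,"y":0.32,"z":0.1,"spin":0},{"x":-0.022,"y":0.36,"z":0.1,"spin":0},{"x":-0.022,"y":0.36,"z":0.1,"spin":0}]' 0.036
python3 look.py w6
```

```text
time: 11.1
ee_pos: [0.4619, 0.0071, 0.0893]
eef_rot: [0.835, -0.55, 0.001, -0.001]
ft_force: [-2.0, 3.5, 8.1]
width: 0.0256
time: 12.6
ee_pos: [0.4364, 0.3684, 0.1874]
eef_rot: [0.836, -0.549, -0.001, -0.0]
ft_force: [-0.3, -0.2, 1.2]
width: 0.036
[380.8   9.1] [362   0  40  23 687] [0.6045 0.3463 0.0948] [0.604  0.3465 0.096 ] [ 62. 141.  41.]
[457.2  46.5] [ 436   27   42   40 1238] [0.6055 0.283  0.0951] [0.6052 0.2835 0.096 ] [108. 114. 116.]
[306.1  64.4] [ 289   46   35   38 1026] [0.5506 0.379  0.0955] [0.5506 0.3791 0.096 ] [121. 126. 129.]
[260.7 203.3] [246 188  30  31 722] [0.4386 0.3667 0.0954] [0.4388 0.3668 0.096 ] [85. 89. 90.]
[453.8 214.4] [436 199  36  31 821] [0.4949 0.2123 0.0949] [0.495  0.2131 0.096 ] [ 16. 111. 133.]
12.65 [0.43746856 0.36634148 0.18748583] [ 0.03658787  0.43649082 -1.01957385  1.64682284  0.38419227  1.27730087
 -2.21864774]
```

```bash
python3 -m creep '[{"x":0,"y":0,"z":0,"spin":0},{"x":0,"y":0,"z":-0.02,"spin":0},{"x":0,"y":0,"z":-0.05,"spin":0},{"x":0,"y":0,"z":-0.08,"spin":0},{"x":0,"y":0,"z":-0.1,"spin":0},{"x":0,"y":0,"z":-0.107,"spin":0},{"x":0,"y":0,"z":-0.107,"spin":0}]' 0.055
python3 -m creep '[{"x":0,"y":0,"z":0,"spin":0},{"x":0,"y":0,"z":0,"spin":0},{"x":0,"y":0,"z":0,"spin":0},{"x":0,"y":0,"z":0.04,"spin":0},{"x":0,"y":-0.02,"z":0.1,"spin":0},{"x":0,"y":-0.06,"z":0.14,"spin":0},{"x":0.01,"y":-0.115,"z":0.17,"spin":0},{"x":0.015,"y":-0.17,"z":0.175,"spin":0},{"x":0.02,"y":-0.23,"z":0.175,"spin":0},{"x":0.02,"y":-0.28,"z":0.175,"spin":0},{"x":0.02,"y":-0.28,"z":0.175,"spin":0}]' 0.015
python3 look.py w7
```

```text
time: 13.52
ee_pos: [0.4387, 0.3647, 0.0809]
eef_rot: [0.834, -0.551, 0.0, 0.0]
ft_force: [-0.2, 0.1, -0.3]
width: 0.0547
time: 14.9
ee_pos: [0.4588, 0.0804, 0.2559]
eef_rot: [0.833, -0.554, 0.001, 0.001]
ft_force: [-0.2, 0.8, 0.6]
width: 0.0254
[153.  105.1] [140  92  27  27 582] [0.4951 0.2083 0.0953] [0.4952 0.2081 0.096 ] [ 54. 221. 233.]
[342.7 138.1] [307 115  66  47 394] [0.539  0.0204 0.1018] [0.5394 0.0191 0.096 ] [163. 171. 175.]
[374.  190.3] [334 153  53  69 531] [ 0.5028 -0.0371  0.0974] [ 0.503  -0.0374  0.096 ] [104. 111. 115.]
[318.1 208.5] [306 196  25  25 475] [0.4618 0.01   0.0987] [0.4612 0.0091 0.096 ] [62. 65. 66.]
14.95 [0.45869741 0.08314791 0.25601494] [ 0.73481101  0.03379983 -1.01132849  1.80663151  0.03080153  1.31687937
 -1.45470716]
```

View pics/w7.png

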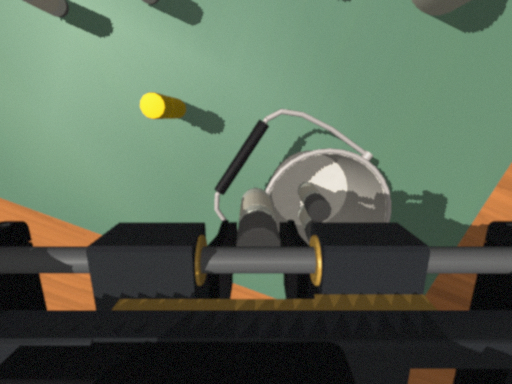

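The second stick stands in the pail at (318,208), the third is held upright, and the grip and rim haven't moved. I'll place the third next.

```bash
python3 -m creep '[{"x":0.015,"y":-0.03,"z":0,"spin":0},{"x":0.032,"y":-0.064,"z":0,"spin":0},{"x":0.032,"y":-0.064,"z":-0.02,"spin":0},{"x":0.032,"y":-0.064,"z":-0.06,"spin":0},{"x":0.032,"y":-0.064,"z":-0.1,"spin":0},{"x":0.032,"y":-0.064,"z":-0.14,"spin":0},{"x":0.032,"y":-0.064,"z":-0.16,"spin":0},{"x":0.032,"y":-0.064,"z":-0.167,"spin":0},{"x":0.032,"y":-0.064,"z":-0.167,"spin":0}]'
python3 -m creep '[{"x":0,"y":0,"z":0,"spin":0},{"x":0,"y":0,"z":0,"spin":0},{"x":0,"y":0,"z":0.03,"spin":0},{"x":0,"y":0,"z":0.08,"spin":0},{"x":0,"y":0.03,"z":0.12,"spin":-8},{"x":0,"y":0.08,"z":0.14,"spin":-16},{"x":0,"y":0.1,"z":0.15,"spin":-24},{"x":0,"y":0.11,"z":0.15,"spin":-31},{"x":0,"y":0.11,"z":0.15,"spin":-31},{"x":0,"y":0.11,"z":0.15,"spin":-31}]' 0.036
python3 look.py w8
python3 - <<'E'
from h import *
t=r.camera("top"); cv2.imwrite("pics/top8.png",t["pixels"]); np.savez("top8.npz",**t)
w=dict(np.load("w8.npz")); P=cloud(w); h=cv2.cvtColor(w["pixels"],cv2.COLOR_BGR2HSV)
k=(h[...,2]<70)&(abs(P[...,2]-.102)<.012)&(abs(P[...,0]-.48)<.06)&(abs(P[...,1]-.11)<.025)
n,l,st,ce=cv2.connectedComponentsWithStats(k.astype(np.uint8)); i=st[1:,4].argmax()+1; k=l==i
uv=np.argwhere(k)[:,::-1].astype(np.float32); R=cv2.minAreaRect(uv); print(R,len(uv),P[k].mean(0))
b=cv2.boxPoints(R); print([ray(w,*p,.1).round(4) for p in b], ray(w,*R[0],.1))
E
```

```text
time: 16.08
ee_pos: [0.4917, 0.024, 0.0901]
eef_rot: [0.835, -0.55, 0.0, -0.002]
ft_force: [-1.4, 4.1, 7.1]
width: 0.0257
time: 17.32
ee_pos: [0.4905, 0.1302, 0.2386]
eef_rot: [-0.658, 0.753, 0.0, -0.0]
ft_force: [-0.0, 0.4, -0.4]
width: 0.0362
[82.1 90.9] [ 67  77  32  29 720] [0.6064 0.2793 0.0951] [0.6063 0.2788 0.096 ] [136. 143. 146.]
[13.9 96.2] [  0  82  31  29 725] [0.6105 0.3439 0.0948] [0.6103 0.343  0.096 ] [ 83. 168.  65.]
[369.2 126.3] [325 122  81  12 451] [0.539  0.0182 0.1017] [0.5386 0.0162 0.096 ] [169. 177. 182.]
[438.9 188.4] [ 392  138   65  100 1320] [ 0.4673 -0.0509  0.0974] [ 0.4676 -0.0516  0.096 ] [108. 116. 120.]
[  8.6 163.4] [  0 150  21  27 446] [0.5504 0.372  0.0943] [0.5505 0.3705 0.096 ] [117. 123. 125.]
[361.2 175.8] [347 163  29  27 598] [0.4919 0.0267 0.0987] [0.4912 0.0257 0.096 ] [67. 70. 71.]
[181.3 194.9] [169 182  26  26 512] [0.4958 0.2083 0.0953] [0.496 0.208 0.096] [ 48. 223. 236.]
[378.8 201.8] [365 189  29  27 580] [0.4624 0.01   0.0985] [0.4615 0.009  0.096 ] [75. 79. 81.]
[392.4 218.2] [380 214  26   8 149] [ 0.4418 -0.0046  0.0962] [ 0.4418 -0.0047  0.096 ] [87. 91. 93.]
17.375 [0.4905802  0.13009868 0.23862415] [ 0.53561477  0.18253058 -0.96721141  1.73875375  0.15579173  1.30213486
 -2.17207363]
((281.19793701171875, 197.4737548828125), (10.872016906738281, 82.9478530883789), 4.969740867614746) 863 [0.48418307 0.10812186 0.11099974]
[array([0.4379, 0.1221, 0.1   ]), array([0.5228, 0.1048, 0.1   ]), array([0.5204, 0.0945, 0.1   ]), array([0.4353, 0.111 , 0.1   ])] [0.48075811 0.107767   0.1       ]
```

View pics/w8.png

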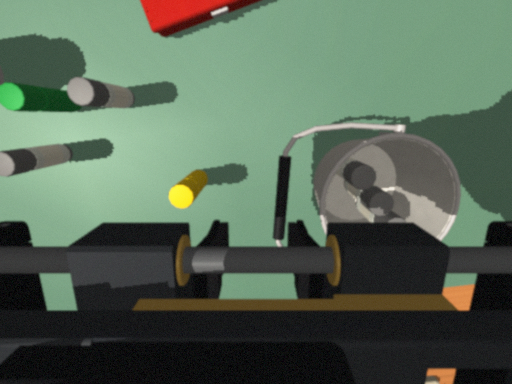

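All three sticks stand in the pail, at (361,176), (379,202) and (392,218), and the two left over stand at (8,163) and (82,91). The black grip runs from (283,158) to (279,238), about -10.5° in world, centred near (.482,.108). I'll grip it 27 mm to its +x side.

```bash
python3 -m creep '[{"x":0.01,"y":-0.015,"z":-0.02,"spin":-3},{"x":0.019,"y":-0.027,"z":-0.05,"spin":-3},{"x":0.019,"y":-0.027,"z":-0.08,"spin":-3},{"x":0.019,"y":-0.027,"z":-0.105,"spin":-3},{"x":0.019,"y":-0.027,"z":-0.12,"spin":-3},{"x":0.019,"y":-0.027,"z":-0.128,"spin":-3},{"x":0.019,"y":-0.027,"z":-0.128,"spin":-3}]'
python3 -m creep '[{"x":0,"y":0,"z":0,"spin":0},{"x":0,"y":0,"z":0,"spin":0},{"x":0,"y":0,"z":0,"spin":0},{"x":0,"y":0,"z":0,"spin":0}]' 0.005 30
python3 look.py w9 | tail -1
```

```text
time: 18.3
ee_pos: [0.5097, 0.1037, 0.1109]
eef_rot: [-0.637, 0.771, 0.0, -0.0]
ft_force: [0.6, 0.2, -0.3]
width: 0.0357
time: 18.8
ee_pos: [0.5095, 0.1033, 0.1108]
eef_rot: [-0.637, 0.771, -0.0, -0.0]
ft_force: [-0.3, -1.4, -0.3]
width: 0.0111
 -2.28968937]
```

```bash
python3 -m creep '[{"x":0,"y":-0.002,"z":0.014,"spin":0},{"x":-0.001,"y":-0.006,"z":0.028,"spin":0},{"x":-0.002,"y":-0.011,"z":0.040,"spin":0},{"x":-0.004,"y":-0.019,"z":0.053,"spin":0},{"x":-0.005,"y":-0.027,"z":0.064,"spin":0},{"x":-0.007,"y":-0.0375,"z":0.074,"spin":0},{"x":-0.009,"y":-0.048,"z":0.082,"spin":0},{"x":-0.011,"y":-0.0575,"z":0.0875,"spin":0},{"x":-0.0135,"y":-0.0695,"z":0.093,"spin":0},{"x":-0.0155,"y":-0.08,"z":0.096,"spin":0},{"x":-0.018,"y":-0.093,"z":0.0985,"spin":0},{"x":-0.02,"y":-0.102,"z":0.099,"spin":0}]'
python3 -m creep '[{"x":0,"y":0,"z":0,"spin":0},{"x":0,"y":0,"z":0,"spin":0},{"x":0,"y":0,"z":0,"spin":0}]' - 50
python3 - <<'E'
from h import *
s=r.camera("scene"); t=r.camera("top")
a=s["pixels"][120:390,180:440]; b=t["pixels"][150:290,120:300]
o=np.hstack([cv2.resize(a,(420,436)),cv2.resize(b,(380,296)).copy() if 0 else cv2.copyMakeBorder(cv2.resize(b,(380,296)),0,140,0,0,cv2.BORDER_CONSTANT)])
cv2.imwrite("pics/up.png",o)
E
```

```text
time: 20.35
ee_pos: [0.4898, 0.0007, 0.2102]
eef_rot: [-0.637, 0.771, -0.0, 0.0]
ft_force: [2.9, -0.0, 2.3]
width: 0.0104
time: 20.72
ee_pos: [0.4899, 0.0022, 0.2101]
eef_rot: [-0.637, 0.771, -0.0, 0.0]
ft_force: [2.9, -0.9, 4.4]
width: 0.01
```

View pics/up.png

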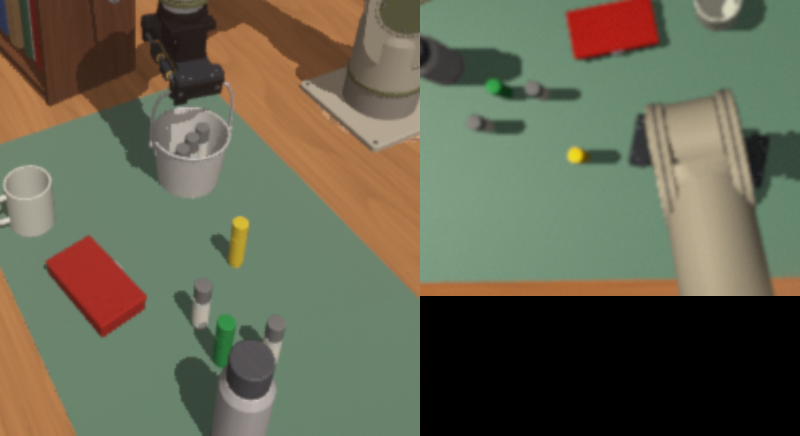

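The handle is upright in the jaws, and the pail stands with its three sticks at crop pixel (195,140). Both leftover sticks, the flask, the mug and the tin are in place. I'll lift slowly.

```bash
python3 -m creep '[{"x":0,"y":0,"z":0.004,"spin":0},{"x":0,"y":0,"z":0.01,"spin":0},{"x":0,"y":0,"z":0.02,"spin":0},{"x":0,"y":0,"z":0.032,"spin":0},{"x":0,"y":0,"z":0.044,"spin":0},{"x":0,"y":0,"z":0.056,"spin":0},{"x":0,"y":0,"z":0.068,"spin":0},{"x":0,"y":0,"z":0.08,"spin":0},{"x":0,"y":0,"z":0.092,"spin":0},{"x":0,"y":0,"z":0.102,"spin":0},{"x":0,"y":0,"z":0.106,"spin":0},{"x":0,"y":0,"z":0.106,"spin":0}]' - 60
python3 -m creep '[{"x":0.001,"y":-0.005,"z":0,"spin":1},{"x":0.003,"y":-0.013,"z":0,"spin":3},{"x":0.005,"y":-0.024,"z":0,"spin":5},{"x":0.008,"y":-0.036,"z":0,"spin":7},{"x":0.011,"y":-0.048,"z":0,"spin":9},{"x":0.014,"y":-0.06,"z":0,"spin":11},{"x":0.017,"y":-0.072,"z":0,"spin":13},{"x":0.02,"y":-0.084,"z":0,"spin":15},{"x":0.023,"y":-0.096,"z":0,"spin":17},{"x":0.026,"y":-0.106,"z":0,"spin":18.5},{"x":0.028,"y":-0.113,"z":0,"spin":18.5},{"x":0.028,"y":-0.115,"z":0,"spin":18.5}]'
python3 -m creep '[{"x":0,"y":0,"z":0,"spin":0},{"x":0,"y":0,"z":0,"spin":0},{"x":0,"y":0,"z":0,"spin":0},{"x":0,"y":0,"z":0,"spin":0}]'
python3 - <<'E'
from h import *
s=r.camera("scene"); w=r.camera("wrist"); np.savez("s10.npz",**s); np.savez("w10.npz",**w)
a=s["pixels"][50:250,170:370]
o=np.hstack([cv2.resize(a,(400,400),interpolation=cv2.INTER_CUBIC),cv2.copyMakeBorder(cv2.resize(w["pixels"],(400,300)),0,100,0,0,cv2.BORDER_CONSTANT)])
cv2.imwrite("pics/lift.png",o)
E
```

```text
time: 22.32
ee_pos: [0.4896, 0.0018, 0.3159]
eef_rot: [-0.637, 0.771, -0.0, 0.0]
ft_force: [0.3, 0.9, -5.6]
width: 0.0102
time: 23.82
ee_pos: [0.5175, -0.1138, 0.3155]
eef_rot: [0.752, -0.659, -0.0, 0.0]
ft_force: [0.2, 0.4, -5.2]
width: 0.01
time: 24.32
ee_pos: [0.5176, -0.1131, 0.3159]
eef_rot: [0.753, -0.658, 0.0, 0.0]
ft_force: [0.4, 0.5, -5.0]
width: 0.0105
```

View pics/lift.png

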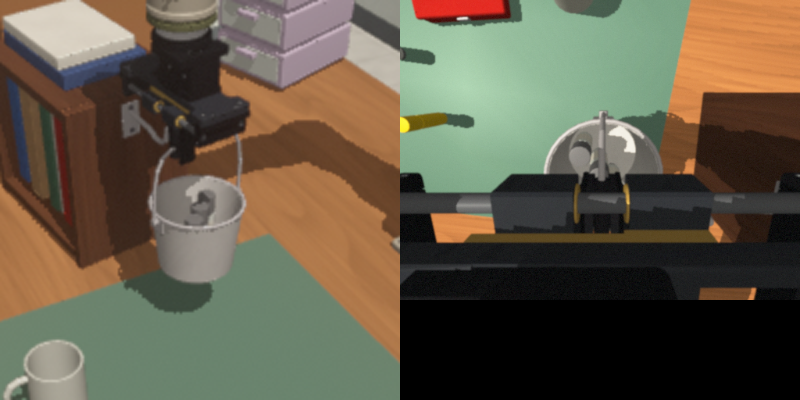

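The pail hangs level in the jaws at left-crop pixel (197,235) with its sticks inside, and the hook tip shows at (165,140). Before crossing I'll check the pail's centre and the hook's line from the depth images.

```bash
python3 - <<'E'
from h import *
def fit(x):
    A=np.c_[2*x,np.ones(len(x))]; q=np.linalg.lstsq(A,(x**2).sum(1),rcond=None)[0]; return q[:2],np.sqrt(q[2]+q[0]**2+q[1]**2)
for f in("s10","w10"):
    c=dict(np.load(f+".npz")); P=cloud(c); d=np.hypot(P[...,0]-.491,P[...,1]+.117)
    k=(P[...,2]>.198)&(P[...,2]<.225)&(d<.085)&(d>.05); x=P[k]; 
    for _ in range(4):
        o,R=fit(x[:,:2]); e=abs(np.hypot(*(x[:,:2]-o).T)-R); x=x[e<max(.004,e.mean())]
    print(f,o,R,len(x),np.percentile(x[:,2],95))
c=dict(np.load("scene1.npz")); P=cloud(c)
k=(P[...,2]>.24)&(P[...,2]<.292)&(abs(P[...,0]-.495)<.025)&(P[...,1]>-.30)&(P[...,1]<-.19)
for p in sorted(P[k].round(3).tolist(),key=lambda p:p[1])[::5]: print(p,end=' ')
E
```

```text
s10 [ 0.49292297 -0.11508737] 0.06564694693118958 365 0.2120163197258757
w10 [ 0.49564043 -0.11812458] 0.06408921219378964 1679 0.21398642488512384
[0.502, -0.299, 0.264] [0.505, -0.292, 0.261] [0.506, -0.285, 0.262] [0.501, -0.274, 0.259] [0.499, -0.27, 0.26] [0.5, -0.263, 0.257] [0.501, -0.253, 0.262] [0.502, -0.25, 0.258] [0.491, -0.245, 0.25] [0.491, -0.238, 0.25] [0.495, -0.231, 0.248] [0.497, -0.22, 0.255] [0.494, -0.214, 0.253] [0.488, -0.211, 0.28] [0.496, -0.21, 0.26] [0.496, -0.208, 0.277] [0.491, -0.206, 0.274]
```

```bash
python3 -m creep '[{"x":0,"y":-0.004,"z":0,"spin":0},{"x":0,"y":-0.012,"z":0,"spin":0},{"x":0.001,"y":-0.023,"z":0,"spin":0},{"x":0.001,"y":-0.035,"z":0,"spin":0},{"x":0.001,"y":-0.047,"z":0,"spin":0},{"x":0.002,"y":-0.059,"z":0,"spin":0},{"x":0.002,"y":-0.071,"z":0,"spin":0},{"x":0.002,"y":-0.083,"z":0,"spin":0},{"x":0.003,"y":-0.095,"z":0,"spin":0},{"x":0.003,"y":-0.106,"z":0,"spin":0},{"x":0.003,"y":-0.114,"z":0,"spin":0},{"x":0.003,"y":-0.117,"z":0,"spin":0}]'
python3 -m creep '[{"x":0,"y":0,"z":0,"spin":0},{"x":0,"y":0,"z":0,"spin":0},{"x":0,"y":0,"z":0,"spin":0},{"x":0,"y":0,"z":-0.006,"spin":0},{"x":0,"y":0,"z":-0.014,"spin":0},{"x":0,"y":0,"z":-0.022,"spin":0},{"x":0,"y":0,"z":-0.03,"spin":0},{"x":0,"y":0,"z":-0.036,"spin":0},{"x":0,"y":0,"z":-0.042,"spin":0},{"x":0,"y":0,"z":-0.046,"spin":0},{"x":0,"y":0,"z":-0.046,"spin":0}]'
python3 - <<'E'
from h import *
s=r.camera("scene"); np.savez("s11.npz",**s)
cv2.imwrite("pics/hang.png",cv2.resize(s["pixels"][60:220,180:300],None,fx=4,fy=3.7,interpolation=cv2.INTER_CUBIC))
E
```

```text
time: 25.92
ee_pos: [0.5205, -0.2308, 0.3158]
eef_rot: [0.752, -0.659, -0.0, 0.0]
ft_force: [0.2, 0.2, -4.8]
width: 0.0102
time: 27.3
ee_pos: [0.5205, -0.2302, 0.2696]
eef_rot: [0.753, -0.658, -0.0, 0.0]
ft_force: [0.2, 0.1, -5.1]
width: 0.01
```

View pics/hang.png

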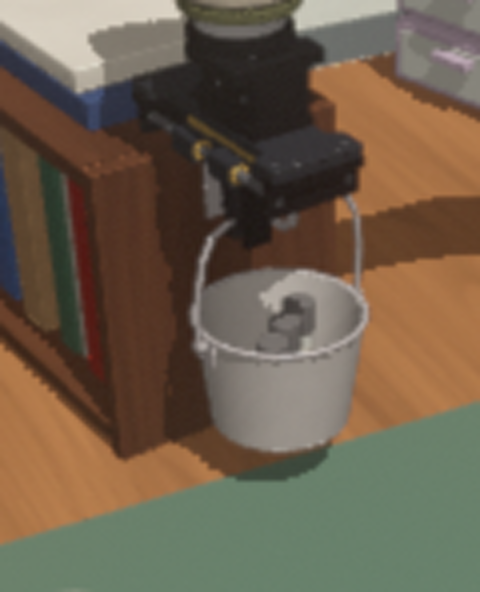

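The pail hangs upright with its sticks at (285,320), and the hook tip shows at (290,220) just beside the finger. The wrist still carries the full 5 N, so the bar is not yet seated. I'll lower in small steps.

```bash
python3 -m creep '[{"x":0,"y":0,"z":-0.002,"spin":0},{"x":0,"y":0,"z":-0.004,"spin":0},{"x":0,"y":0,"z":-0.004,"spin":0}]'
python3 -m creep '[{"x":0,"y":0,"z":-0.001,"spin":0},{"x":0,"y":0,"z":-0.002,"spin":0},{"x":0,"y":0,"z":-0.002,"spin":0}]'
python3 -m creep '[{"x":0,"y":0,"z":-0.001,"spin":0},{"x":0,"y":0,"z":-0.002,"spin":0},{"x":0,"y":0,"z":-0.002,"spin":0}]'
```

```text
time: 27.72
ee_pos: [0.5206, -0.2302, 0.2657]
eef_rot: [0.753, -0.658, -0.0, 0.0]
ft_force: [-0.8, -0.7, -5.0]
width: 0.0101
time: 28.1
ee_pos: [0.5208, -0.2302, 0.2644]
eef_rot: [0.753, -0.658, 0.0, -0.0]
ft_force: [-0.4, 0.8, 2.2]
width: 0.0101
time: 28.48
ee_pos: [0.521, -0.2302, 0.2631]
eef_rot: [0.753, -0.658, 0.001, -0.0]
ft_force: [-3.0, 1.2, 8.9]
width: 0.0101
```

```bash
python3 -m creep '[{"x":0,"y":0,"z":0.001,"spin":0},{"x":0,"y":0,"z":0.0025,"spin":0},{"x":0,"y":0,"z":0.0025,"spin":0}]' - 10
python3 -m creep '[{"x":0,"y":0,"z":0,"spin":0},{"x":0,"y":0,"z":0,"spin":0},{"x":0,"y":0,"z":0,"spin":0},{"x":0,"y":0,"z":0,"spin":0},{"x":0,"y":0,"z":0.004,"spin":0},{"x":0,"y":0,"z":0.012,"spin":0},{"x":0,"y":0,"z":0.025,"spin":0},{"x":0,"y":0,"z":0.045,"spin":0},{"x":0,"y":0,"z":0.07,"spin":0},{"x":0,"y":0,"z":0.1,"spin":0},{"x":0,"y":0,"z":0.13,"spin":0},{"x":0,"y":0.02,"z":0.15,"spin":0}]' 0.034
python3 -m creep '[{"x":0,"y":0.05,"z":0.02,"spin":0},{"x":0,"y":0.1,"z":0.02,"spin":0},{"x":0,"y":0.15,"z":0.02,"spin":0},{"x":0,"y":0.2,"z":0.02,"spin":0},{"x":0,"y":0.22,"z":0.02,"spin":0},{"x":0,"y":0.22,"z":0.02,"spin":0},{"x":0,"y":0.22,"z":0.02,"spin":0},{"x":0,"y":0.22,"z":0.02,"spin":0},{"x":0,"y":0.22,"z":0.02,"spin":0},{"x":0,"y":0.22,"z":0.02,"spin":0},{"x":0,"y":0.22,"z":0.02,"spin":0},{"x":0,"y":0.22,"z":0.02,"spin":0}]'
cat > fin.py <<'E'
from h import *
import sys
s=r.camera("scene"); t=r.camera("top"); h=s["pixels"]
P=cloud(t); hs=cv2.cvtColor(t["pixels"],cv2.COLOR_BGR2HSV)
k=(hs[...,2]<60)&(P[...,2]>.24)&(P[...,2]<.28)&(abs(P[...,0]-.495)<.07)&(abs(P[...,1]+.235)<.04)
print("grip",k.sum(),P[k].mean(0) if k.any() else None, P[k].min(0) if k.any() else None,P[k].max(0) if k.any() else None)
d=np.hypot(P[...,0]-.495,P[...,1]+.234); q=(d<.085)&(d>.055)&(P[...,2]>.13)&(P[...,2]<.19)
x=P[q]; print("rim",len(x),np.nanmedian(x,0))
if len(x)>20: A=np.c_[x[:,:2],np.ones(len(x))]; print("tilt",np.linalg.lstsq(A,x[:,2],rcond=None)[0])
a=cv2.resize(h[60:220,160:300],(400,457),interpolation=cv2.INTER_CUBIC); b=cv2.resize(t["pixels"][150:270,120:400],(400,171),interpolation=cv2.INTER_CUBIC)
cv2.imwrite(f"pics/{sys.argv[1]}.png",np.hstack([a,cv2.copyMakeBorder(b,0,286,0,0,cv2.BORDER_CONSTANT)]))
print(r.read_state()["time"],r.read_state()["ft_force"])
E
python3 fin.py fin1
```

```text
time: 28.85
ee_pos: [0.5208, -0.2301, 0.2643]
eef_rot: [0.753, -0.658, 0.0, -0.0]
ft_force: [2.5, 0.5, -0.8]
width: 0.0117
time: 30.35
ee_pos: [0.5205, -0.2107, 0.4162]
eef_rot: [0.752, -0.659, 0.001, -0.0]
ft_force: [0.0, 0.3, 1.0]
width: 0.0341
time: 31.85
ee_pos: [0.5206, 0.0098, 0.4344]
eef_rot: [0.753, -0.658, 0.0, 0.0]
ft_force: [0.2, 0.4, -0.2]
width: 0.0343
grip 86 [ 0.49268056 -0.23184827  0.26520644] [ 0.45280676 -0.24113272  0.25860282] [ 0.53239469 -0.22115575  0.27075476]
rim 442 [ 0.49756096 -0.27128908  0.15910355]
tilt [0.01088347 0.03951117 0.16066481]
31.95 [-0.10106728 -0.02846894 -0.62935099]
```

View pics/fin1.png

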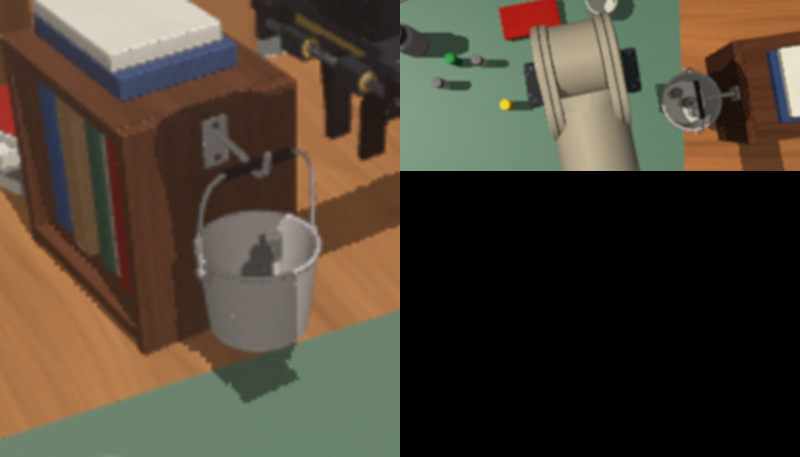

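The pail hangs straight from the hook, with the grip at (265,160) lying across the seat and the sticks inside at (262,260). Both leftover sticks stand on the desk. I'll let any sway die out, compare two frames, then hand in.

```bash
python3 -m creep '[{"x":0,"y":0,"z":0,"spin":0},{"x":0,"y":0,"z":0,"spin":0},{"x":0,"y":0,"z":0,"spin":0},{"x":0,"y":0,"z":0,"spin":0},{"x":0,"y":0,"z":0,"spin":0},{"x":0,"y":0,"z":0,"spin":0},{"x":0,"y":0,"z":0,"spin":0},{"x":0,"y":0,"z":0,"spin":0},{"x":0,"y":0,"z":0,"spin":0},{"x":0,"y":0,"z":0,"spin":0},{"x":0,"y":0,"z":0,"spin":0},{"x":0,"y":0,"z":0,"spin":0}]' >/dev/null
python3 fin.py fin2; python3 -m creep '[{"x":0,"y":0,"z":0,"spin":0},{"x":0,"y":0,"z":0,"spin":0}]' >/dev/null; python3 fin.py fin3
python3 - <<'E'
from h import *
a,b=[cv2.imread(f"pics/fin{i}.png")[:,:400].astype(int) for i in(2,3)]
d=abs(a-b).max(2); print("changed px",(d>40).sum(),d.max())
print(r.close_job())
E
```

```text
grip 84 [ 0.492977   -0.23191865  0.26506027] [ 0.45284168 -0.24124366  0.25887798] [ 0.53223038 -0.2235571   0.27150782]
rim 444 [ 0.4972808  -0.27083078  0.15892422]
tilt [0.00791316 0.04545023 0.16365228]
33.55 [0.1478105  0.06574209 0.43014606]
grip 85 [ 0.49296443 -0.23175867  0.26515491] [ 0.45285209 -0.24120007  0.25938031] [ 0.5322291  -0.22169608  0.27092421]
rim 447 [ 0.49708917 -0.27063039  0.1590534 ]
tilt [0.00528949 0.0388931  0.16310203]
33.9 [ 0.48660131 -0.30167132  0.08410352]
changed px 0 20
the job is handed in; nothing more can be done
None
```

I put three of the five glue sticks in the pail and left the other two standing. With the pail still on the desk I swung its handle upright. I then carried the pail to the bookcase, hung it on the hook and handed the job in at about 34 s of the 72 s allowed. No verdict came back.

**Last checks:**
- **On the hook:** the middle of the handle's grip measured about (0.493, -0.232), within roughly 4 mm of my estimate of the seat. The grip lies across the hook at the right height.
- **Straight and still:** the rim tilts about 2.5° (limit 15°). Two frames 0.35 s apart showed no movement.
- **Sticks and bystanders:** in the first picture after release the three sticks were in the pail. The other two sticks, the green and yellow look-alikes, the flask and the tin were in their places. The mug was only partly in that view, but it was untouched in the picture taken with the handle upright.
- **Robot:** the arm was well clear and read almost no force.

**What went wrong or disagreed:**
- My first two move calls were refused because each row needs all four values; nothing moved.
- The first two estimates of the pail's centre differed by about 1 cm. A fit of the rim from two views then agreed to about 3 mm, and I used that.
- The two views of the hanging pail differed by about 3 mm, which did not matter.

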